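# Start the bench controller: safety pin, then push-on knob

### The arm

A 6-joint arm with a two-finger parallel gripper is mounted at the origin on the work surface; the furniture and walls round the work are solid. World frame = base frame: x ahead of the robot, y to its left, z up, the work surface at z = 0. Lengths are in m, angles in rad, forces in N, time in s.
With the tool pointing down it reaches from about 0.35 to 0.85 m from the base axis. Payload 8.1 kg.
Tool frame: the origin (TCP) lies on the centre line of the jaws, within the pads' length; the fingertips stand 17 mm ahead of it and the grasp point (between the pads) lies 2 mm behind it; z points along the fingers, y is the line along which they close (so a half turn about z gives the same grasp; the last joint's range is limited). The gripper opens to 85 mm and grips with 20 to 120 N. Pads are 22 mm wide; open, the fingers measure 114 mm over their backs; the gripper's body (76 mm by 85 mm) begins 54 mm behind the grasp point. The pads swing forward as they close: fully open they stand 13 mm farther back than shut.
Start: joints at [-0.085, 0.13, 1.488, -0, 1.523, -0.085], TCP at [0.6, 0, 0.248] pointing down, gripper open.
Joint ranges: [-2.96, 2.96], [-0.89, 2.26], [0.02, 2.5], [-1.34, 4.48], [0, 2.73], [-2.66, 2.66]. Speed limits (rad/s): [2.39, 2.39, 2.79, 3.14, 3.14, 3.14].

### API

Orientations are given as [roll, pitch, yaw] about the fixed x, y, z axes, in that order (R = Rz(yaw) Ry(pitch) Rx(roll)).
In Python, from plant import r gives the robot as it stands. The module is installed in compiled form; this text tells all that it offers.
- The arm moves only by the tool step_arm, never from a script. Its arguments are lists of equal length, an entry for each row: "travel": the shift along the tool's x, y, z in m, a list of three; "twist": the turn about the tool's z in rad. A call has 1 to 20 rows; each row shifts and turns the commanded pose from where the row before left it, along the tool's axes as they then stand; what a row does not reach is not made up. A row lasts 1/10 s, in which the tool goes at most 50 mm and 8.59 degrees, less where a joint would pass 70% of its speed; a pose out of reach is approached as far as the arm can. A call is refused whole if a number of a shift passes 0.05 or a number of a turn 0.15, either way. A call with a gripper value outside its range is refused whole. "fingers" is the finger opening in m, from 0 to 0.0854, set as the call begins (left out, the last holds). The fingers move at their own pace and stop on an object; "force" is the grip in N (left out, the last holds). Time passes only in rows, so rows that do not move let the fingers close. It gives the time, the measured TCP pose, the force, the opening and the grip force at its end, in the units of the state.
- r.state(): the state, without advancing time (a new reading comes with each control period).
- r.capture(name): name is "scene" or "side" or "wrist"; returns the picture (384x512x3 uint8, red, green, blue); there is no depth.
- r.camera_model(name): a dict with "mtx" (3x3 intrinsics, pixels), "R" (3x3) and "t" (3): a world point X has camera coordinates R X + t; the wrist camera has in their place "mount" (4x4, takes a point from camera to tool coordinates, whose origin is the TCP and whose axes are the flange's). Camera axes: x right, y down, z forward; pixel columns grow to the right and rows downward; lengths in m; the calibration is good to about 2 mm. A picture is of the moment at which its call begins: read the wrist's pose just before it. camera_model takes no time and is no camera call.
- r.job_done(): hands the job in; it is judged then, once.
Trained networks look in the newest picture that a camera, given by its name, has taken for a name from the list of things; names that differ only in an ending like _2 or _b are one class to them, and where a whole thing is asked for, a point or a joint stands for the part that bears it (a point fixed in the world has none). Each returns a list of dicts, best first, with "confidence" (0 to 1); they miss things now and then, are a little off and sometimes report something else, mostly with a low value. They report only what shows in the picture. A call takes as long as a camera call. They do not tell look-alikes from the thing itself.
- r.find_in(camera, target): "xyz" ([x, y, z] in m, in the coordinates of the camera as it stood for that picture, good to about 4 mm: the middle of the surface that is visible of it).
The state is a dict: "t": time; "joint_pos": joint angles; "dq": joint speeds; "joint_torque": joint torques, N m; "tcp_pos": TCP position; "ee_rot": TCP orientation; "ft_force": force on the tool from outside, world axes, zero at the start; "moment": the same for the moment, N m; "gripper_width": finger opening in m; "finger_force": force on a finger pad.
Only numpy, scipy, OpenCV 4.12 (cv2) and the standard library are available. Lean on these libraries where they do the work, as an engineer would, in place of code of your own. Each camera call takes 0.05 s, during which the arm holds its last target. There are 200 camera calls.

### The job

Start the run controller: take the safety pin from its wooden stand and plug it fully home into the socket on the controller's top. Then fit the loose black knob on the steel D-shaft, its pointer turned to the flat of the shaft, push it fully on, and press it down against the spring as far as it goes. It is a hold-to-run control: finish while still holding the knob pressed down, the pin still plugged in, and leave the loose things lying about where they are.

Things in the scene. Friction and masses are not known exactly. Their poses are not given: they have to be found in the camera images.
- controller: fixed grey control box, 130 (x) x 160 (y) x 60 mm tall, with an aluminium top panel at z = 60 mm. Origin: centre of its underside; z up. The D-shaft stands at its (0, -45 mm), the pin socket at its (0, +45 mm). Its place and yaw vary (yaw within 0.35 rad).
- socket (a point): centre of the socket's mouth: a black round boss, 26 mm across, 6 mm proud of the panel. Upright hole 10.2 mm in diameter, 36 mm deep, with a 2.5 mm wide funnel at the mouth. Axes parallel to the controller's.
- spindle_top (a point): centre of the top of the steel D-shaft, upright, 28 mm out of the panel: 16 mm diameter, one flat over its whole height, 2.5 mm from the axis, on its own -x side (facing the robot at yaw 0); top edge chamfered 2 mm. Axes parallel to the controller's; moves down with the shaft. A small black line on the panel lies on the flat's side. The shaft does not turn.
- spindle (a joint): how far the D-shaft is pushed down into the box, m: 0 = out (start), 0.006 = fully in. A spring pushes it back out: about 4 N to start it moving, 9 N to hold it fully in.
- knob: loose black knob, 46 mm tall, about 90 g, standing on the bench bore down; yaw varies within 0.9 rad. Origin: centre of its underside; z up its axis. Round skirt 52 mm across up to 24 mm height; above it, 24 to 46 mm, a bar grip 18 mm thick (y -9 to 9 mm), 45 mm long (x -21 to 24 mm), running on at its -x end as a tapered pointer nose to x = -36 mm.
- pin: safety pin, 50 g, 56 mm tall, upright. Origin: centre of the tip of its foot; z up along the pin. Steel shank 8 mm diameter, 0 to 28 mm, chamfered foot, steel collar 18 mm diameter from 28 to 32 mm, black round grip 16 mm diameter from 32 to 56 mm. Parked in the stand with the collar on its top. Fully home in the socket its collar rests on the boss: tip 28 mm below the socket's mouth.
- pin_stand: fixed light wooden block 70 x 60 x 40 mm with one hole in the middle of its top, 11 mm wide, in which the pin is parked 28 mm deep. Origin: centre of its underside. Stand and knob may stand on either side of the controller.
- sanding_block: bystander: brown cork sanding block 112 x 64 x 32 mm, origin at the centre of its underside
- wood_block: bystander: dark wood block 75 x 46 x 40 mm, origin at the centre of its underside
- glue_bottle: bystander: white glue bottle with nozzle cap, 43 mm across, 120 mm tall, origin at the centre of its underside
- cutter: bystander: yellow snap-off cutter lying flat, 192 x 26 x 20 mm, origin at the centre of its underside
- screwdriver: bystander: yellow-handled screwdriver lying flat, 188 x 26 x 27 mm, origin at the centre of its underside
- knob_bore (a point): end of the knob's bore, 20 mm above its underside on the axis; axes as the knob's. D-shaped bore, 17.6 mm diameter, flat 3.1 mm from the axis on the pointer's (-x) side, 2 mm funnel at the mouth. Goes on with the pointer within 0.1 rad of the shaft's flat side; jams beyond 0.3. Fully on, this point meets the shaft's top: underside 8 mm above the panel with the shaft out, 2 mm with it in.
Things that resemble listed ones, but are neither listed nor needed, are in the scene too. What is shaped like the knob but pink or red is not meant.

How it is judged:
By the outcome, as a careful person would: the job done as asked, in the order asked, and still so for the second after the job is handed in, while the arm keeps its last pose, push and grip.
It also fails if it takes over 58 s, if anything falls off the work surface, if the arm or the gripper's body presses on something with over 40 N, if the wrist force passes 120 N, or if a joint passes its speed limit or range.

## Working session

There is one attempt and no reset: what is moved stays moved. The work goes in short steps, Python scripts to look and compute and a tool call to move; the robot and the scene stay as the last step left them, time stands still between calls to the robot, and variables do not carry over. Pictures are saved under pics/ and viewed, at most 10 in all, crops included, and the job is handed in when it is done.

Besides the shell and the picture viewer there is one more tool, called after ">>>" in YAML: its name, and indented under it one key for each argument. step_arm: Moves the arm, as the interface text tells. Its arguments: {"type":"object","properties":{"travel":{"type":"array","items":{"type":"array","items":{"type":"number"}}},"twist":{"type":"array","items":{"type":"number"}},"fingers":{"type":"number"},"force":{"type":"number"}},"required":["travel","twist"]}

```bash
mkdir -p pics; cat > h.py <<'E'
from plant import r
import numpy as np, cv2
from scipy.spatial.transform import Rotation as Ro
def toolT():
    s=r.state(); T=np.eye(4); T[:3,:3]=Ro.from_euler('xyz',s['ee_rot']).as_matrix(); T[:3,3]=s['tcp_pos']; return T
def cam(name,T=None):
    m=r.camera_model(name); K=np.array(m['mtx'])
    if name=='wrist': C=(toolT() if T is None else T)@np.array(m['mount'])
    else:
        C=np.eye(4); R=np.array(m['R']); C[:3,:3]=R.T; C[:3,3]=-R.T@np.array(m['t'])
    return K,C
def w(C,p): return C[:3,:3]@np.array(p)+C[:3,3]
def pix2z(K,C,u,v,z):
    d=C[:3,:3]@np.linalg.solve(K,[u,v,1.]); return C[:3,3]+d*(z-C[2,3])/d[2]
def proj(K,C,X):
    p=K@(C[:3,:3].T@(np.array(X)-C[:3,3])); return p[:2]/p[2]
def save(im,n): cv2.imwrite('pics/'+n+'.png',cv2.cvtColor(im,cv2.COLOR_RGB2BGR))
E
python3 - <<'E'
from h import *
print(r.state())
ims=[]
for c in ['scene','wrist']:
    K,C=cam(c); im=r.capture(c); save(im,c+'0')
    for n in ['controller','socket','spindle_top','knob','pin','pin_stand']:
        for d in r.find_in(c,n)[:4]: print(c,n,round(d['confidence'],2),w(C,d['xyz']).round(3),proj(K,C,w(C,d['xyz'])).round(0))
E
```

```text
{'t': 0.0, 'joint_pos': array([-8.54131667e-02,  1.31156621e-01,  1.48931802e+00,  1.96752933e-05,
        1.52303354e+00, -8.54145002e-02]), 'dq': array([ 0.00275823, -0.00041629, -0.00157381, -0.00017926,  0.00124598,
        0.00100275]), 'joint_torque': array([-1.90700346e-03, -5.69404185e+01, -5.00557995e+01, -2.19391650e-04,
        1.44415747e-02,  7.24149572e-05]), 'tcp_pos': array([5.99454458e-01, 6.80126673e-05, 2.47225869e-01]), 'ee_rot': array([-3.13968578e+00, -1.82994468e-04,  1.57079653e+00]), 'ft_force': array([ 0.32509199, -0.29381541, -0.0324366 ]), 'moment': array([0.03893873, 0.0335503 , 0.00476794]), 'finger_force': 0.0, 'gripper_width': 0.08517991812184286}
scene controller 0.57 [0.554 0.002 0.057] [262. 193.]
scene socket 0.88 [0.55  0.003 0.065] [261. 191.]
scene spindle_top 0.58 [0.551 0.004 0.061] [261. 192.]
scene spindle_top 0.42 [ 0.564 -0.018  0.08 ] [270. 187.]
scene knob 0.68 [0.46  0.368 0.029] [151. 172.]
scene knob 0.58 [0.494 0.273 0.026] [180. 178.]
scene knob 0.55 [0.387 0.228 0.033] [162. 199.]
scene knob 0.51 [0.597 0.224 0.034] [214. 167.]
scene pin 0.42 [ 0.534 -0.277  0.06 ] [354. 240.]
scene pin_stand 0.72 [ 0.523 -0.282  0.039] [352. 250.]
wrist controller 0.78 [0.576 0.044 0.06 ] [231. 126.]
wrist socket 0.71 [0.584 0.041 0.058] [239. 129.]
wrist spindle_top 0.47 [ 0.566 -0.01   0.09 ] [219. 188.]
wrist knob 0.59 [0.575 0.043 0.059] [230. 127.]
wrist pin_stand 0.58 [ 0.532 -0.243  0.01 ] [206. 333.]
wrist pin_stand 0.58 [0.577 0.043 0.059] [232. 127.]
```

View pics/scene0.png

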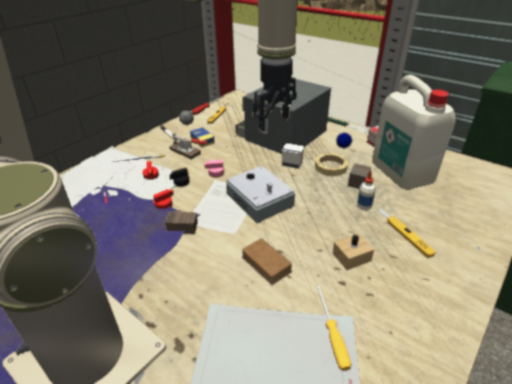

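View pics/wrist0.png

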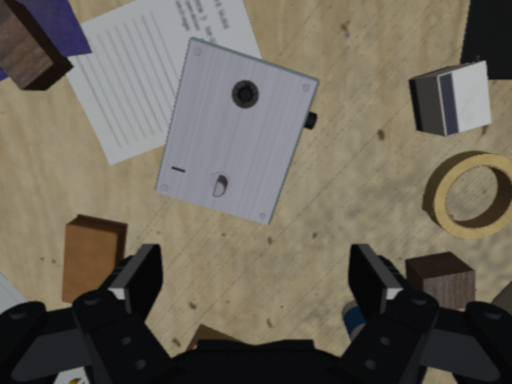

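The wrist picture shows the controller (socket boss at 245,94, shaft at 220,186, black line at 178,169). In the scene picture the black knob is at (180,178) and the pin in its stand at (354,240).

```bash
python3 - <<'E'
from h import *
K,C=cam('wrist'); print(C.round(3).tolist(),K.round(0).tolist())
for (u,v,z) in [(245,94,.066),(220,186,.088),(178,169,.06),(192,39,.06),(318,80,.06),(268,222,.06),(156,190,.06)]: print(u,v,pix2z(K,C,u,v,z).round(4))
K,C=cam('scene')
for (u,v,z) in [(354,240,.068),(352,245,.04),(180,172,.046)]: print(u,v,pix2z(K,C,u,v,z).round(4))
E
```

```text
[[1.0, -0.0, 0.0, 0.6], [-0.0, -0.959, -0.285, 0.071], [0.0, 0.285, -0.959, 0.374], [0.0, 0.0, 0.0, 1.0]] [[316.0, 0.0, 255.0], [0.0, 316.0, 191.0], [0.0, 0.0, 1.0]]
245 94 [0.5905 0.0739 0.066 ]
220 186 [ 0.5669 -0.009   0.088 ]
178 169 [0.5215 0.001  0.06  ]
192 39 [0.5427 0.1217 0.06  ]
318 80 [0.659  0.0865 0.06  ]
268 222 [ 0.6137 -0.0569  0.06  ]
156 190 [ 0.4972 -0.0212  0.06  ]
354 240 [ 0.527  -0.2799  0.068 ]
352 245 [ 0.538  -0.2738  0.04  ]
180 172 [0.4986 0.2719 0.046 ]
```

>>> step_arm:
  travel:
    - [-0.05,-0.01,0]
    - [-0.05,-0.01,0]
    - [-0.05,-0.01,0]
    - [-0.05,-0.01,0]
    - [-0.05,-0.01,0]
    - [-0.05,-0.01,0]
    - [-0.04,-0.01,0]
    - [0,0,0]
    - [0,0,0]
  twist: [0,0,0,0,0,0,0,0,0]

```text
t: 1.6
tcp_pos: [0.5307, -0.3349, 0.248]
ee_rot: [-3.141, -0.001, 1.568]
ft_force: [0.9, 0.4, -0.1]
gripper_width: 0.0855
finger_force: 0.0
```

```bash
python3 - <<'E'
from h import *
K,C=cam('wrist'); im=r.capture('wrist'); save(im,'pin1')
for n in ['pin','pin_stand']:
    for d in r.find_in('wrist',n)[:3]: print(n,round(d['confidence'],2),w(C,d['xyz']).round(3),proj(K,C,w(C,d['xyz'])).round(0))
g=cv2.cvtColor(im,cv2.COLOR_RGB2GRAY)
E
```

```text
pin 0.74 [ 0.539 -0.275  0.066] [264. 109.]
pin_stand 0.6 [ 0.54  -0.273  0.038] [264. 107.]
```

View pics/pin1.png

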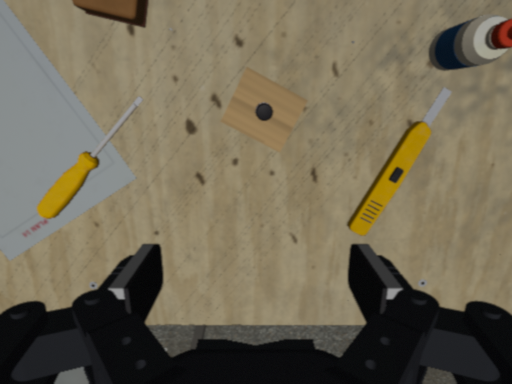

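The pin's head is at (264,111) on the stand centred at (264,109).

```bash
python3 - <<'E'
from h import *
K,C=cam('wrist'); im=r.capture('wrist')
for (u,v,z) in [(264,111,.068),(264,112,.064),(249,68,.04),(306,99,.04),(280,153,.04),(222,118,.04)]: print(pix2z(K,C,u,v,z).round(4))
g=cv2.cvtColor(im,cv2.COLOR_RGB2GRAY)[95:128,248:282]
m=(g<70); ys,xs=np.nonzero(m); print(xs.min()+248,xs.max()+248,ys.min()+95,ys.max()+95,xs.mean()+248,ys.mean()+95)
E
```

```text
[ 0.5399 -0.2742  0.068 ]
[ 0.54   -0.2753  0.064 ]
[ 0.5254 -0.2341  0.04  ]
[ 0.5832 -0.2635  0.04  ]
[ 0.5581 -0.3188  0.04  ]
[ 0.4973 -0.2824  0.04  ]
255 271 105 122 262.929203539823 113.77433628318585
```

>>> step_arm:
  travel:
    - [0.03,0.005,0.03]
    - [0.03,0.0045,0.04]
    - [0,0,0.04]
    - [0,0,0.04]
    - [0,0,0.025]
    - [0,0,0.009]
    - [0,0,0]
    - [0,0,0]
  twist: [0,0,0,0,0,0,0,0]
  fingers: 0.05
  force: 50

```text
t: 2.6
tcp_pos: [0.5419, -0.2745, 0.0663]
ee_rot: [3.139, 0.001, 1.571]
ft_force: [-0.0, 0.2, -0.2]
gripper_width: 0.0496
finger_force: 0.0
```

>>> step_arm:
  travel:
    - [0,0,0]
    - [0,0,0]
    - [0,0,0]
    - [0,0,0]
    - [0,0,0]
    - [0,0,0]
    - [0,0,0]
  twist: [0,0,0,0,0,0,0]
  fingers: 0.0
  force: 50

```text
t: 3.3
tcp_pos: [0.5413, -0.275, 0.0663]
ee_rot: [3.14, 0.001, 1.571]
ft_force: [-2.2, 1.0, 7.5]
gripper_width: 0.0137
finger_force: 48.7
```

>>> step_arm:
  travel:
    - [0,0,-0.02]
    - [0,0,-0.03]
    - [0.02,0,-0.05]
    - [0.05,0.005,-0.045]
    - [0.05,0.01,0]
    - [0.05,0.01,0]
    - [0.05,0.01,0]
    - [0.05,0.01,0]
    - [0.025,0.0045,0]
    - [0,0,0]
    - [0,0,0]
    - [0,0,0]
  twist: [0,0,0,0,0,0,0,0,0,0,0,0]

```text
t: 4.5
tcp_pos: [0.588, 0.0014, 0.1944]
ee_rot: [3.141, 0.0, 1.57]
ft_force: [0.3, -0.8, -1.0]
gripper_width: 0.0139
finger_force: 48.9
```

```bash
python3 - <<'E'
from h import *
K,C=cam('wrist'); im=r.capture('wrist'); save(cv2.resize(im,(768,576),interpolation=cv2.INTER_CUBIC),'soc1'); np.save('C.npy',C)
for n in ['pin','socket','spindle_top']:
    for d in r.find_in('wrist',n)[:3]: print(n,round(d['confidence'],2),w(C,d['xyz']).round(3),proj(K,C,w(C,d['xyz'])).round(0))
print(r.state()['tcp_pos'])
E
```

```text
pin 0.78 [0.588 0.004 0.194] [256. 258.]
pin 0.66 [ 0.732 -0.194  0.018] [380. 337.]
socket 0.79 [0.577 0.046 0.056] [242. 131.]
spindle_top 0.57 [ 0.565 -0.008  0.091] [225. 206.]
[0.58801238 0.00129011 0.19429287]
```

View pics/soc1.png

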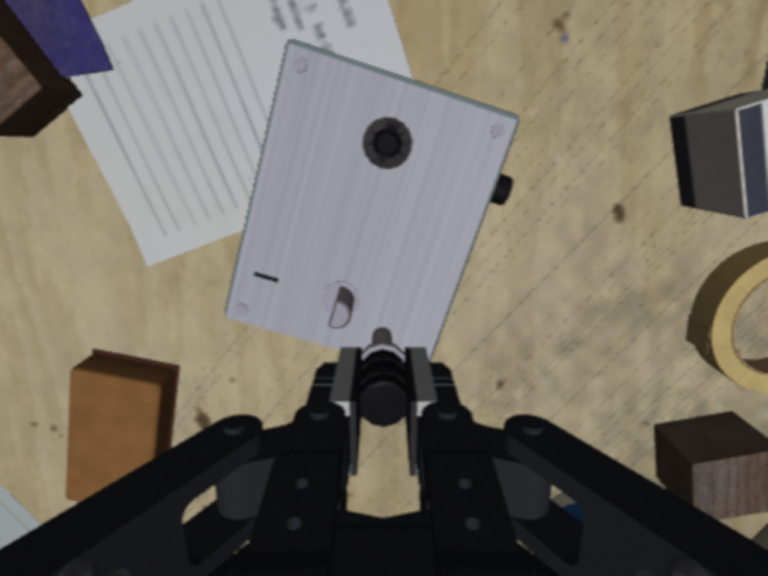

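The pin is held upright (head 384,400; foot 382,332 in the enlarged picture); the socket is centred at (387,142).

```bash
python3 - <<'E'
from h import *
K,_=cam('wrist'); C=np.load('C.npy')
for n,u,v,z in [('soc',387,142.5,.066),('mouth',387,143.5,.065),('foot',382,331,.140),('top',384,403,.196),('collar',382.5,352,.170),('c1',291,41,.06),('c2',518,119,.06),('c4',226,313,.06),('line1',253,273,.06),('line2',279,280,.06),('shafttop',340,316,.088)]:
    print(n,pix2z(K,C,(u+.5)/1.5-.5,(v+.5)/1.5-.5,z).round(4))
E
```

```text
soc [0.5901 0.0742 0.066 ]
mouth [0.5901 0.0737 0.065 ]
foot [5.876e-01 2.000e-04 1.400e-01]
top [ 0.5882 -0.      0.196 ]
collar [0.5878 0.0045 0.17  ]
c1 [0.5425 0.1224 0.06  ]
c2 [0.6581 0.0858 0.06  ]
c4 [ 0.4965 -0.0208  0.06  ]
line1 [0.5142 0.0033 0.06  ]
line2 [ 0.5287 -0.0008  0.06  ]
shafttop [ 0.5656 -0.0124  0.088 ]
```

>>> step_arm:
  travel:
    - [0.04,0.0014,0]
    - [0.0335,0.001,0]
    - [0,0,0.03]
    - [0,0,0.028]
    - [0,0,0]
    - [0,0,0]
  twist: [0,0,0,0,0,0]

```text
t: 5.3
tcp_pos: [0.5901, 0.0754, 0.1361]
ee_rot: [-3.14, 0.0, 1.57]
ft_force: [0.6, 0.6, -0.4]
gripper_width: 0.014
finger_force: 48.9
```

```bash
python3 - <<'E'
from h import *
K,C=cam('wrist'); im=r.capture('wrist'); save(cv2.resize(im[150:330,140:380],(800,600),interpolation=cv2.INTER_CUBIC),'soc2')
print(r.state()['tcp_pos'], proj(K,C,[.5901,.0742,.066]),C.round(4).tolist())
E
```

```text
[0.59112493 0.07544282 0.13754469] [255.46221044 211.50204116] [[1.0, -0.0005, -0.0015, 0.5902], [-0.0009, -0.9586, -0.2848, 0.1468], [-0.0013, 0.2848, -0.9586, 0.2616], [0.0, 0.0, 0.0, 1.0]]
```

View pics/soc2.png

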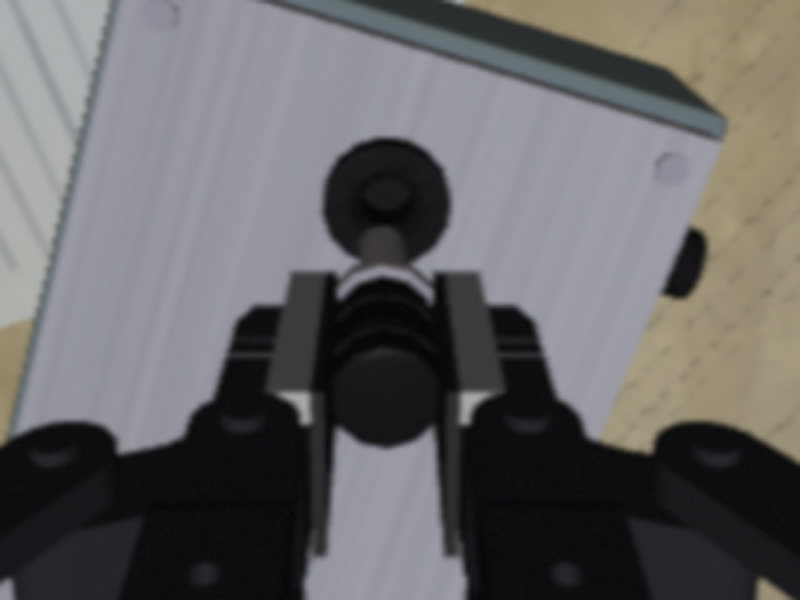

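```bash
python3 - <<'E'
from h import *
K,C=cam('wrist'); f=10/3
for n,u,v,z in [('foot front edge',381,226,.083),('boss',387,200,.066),('hole',386,197,.063),('top',386,396,.138),('collarfront',384,263,.111)]:
    print(n,pix2z(K,C,140+(u+.5)/f-.5,150+(v+.5)/f-.5,z).round(4))
print(proj(K,C,[.59,.0794,.083]))
E
```

```text
foot front edge [0.5904 0.0762 0.083 ]
boss [0.5915 0.0751 0.066 ]
hole [0.5913 0.0746 0.063 ]
top [0.5912 0.0734 0.138 ]
collarfront [0.5909 0.081  0.111 ]
[253.32123557 212.52817787]
```

The foot (crop 381,228) is about 2 mm short of the hole (386,197) in y; I'll correct and plug in.

>>> step_arm:
  travel:
    - [0.0022,0.0007,0]
    - [0,0,0.01]
    - [0,0,0.007]
    - [0,0,0.006]
    - [0,0,0.005]
    - [0,0,0]
  twist: [0,0,0,0,0,0]

```text
t: 5.95
tcp_pos: [0.5906, 0.0778, 0.107]
ee_rot: [-3.14, 0.001, 1.571]
ft_force: [-0.4, -2.2, -1.5]
gripper_width: 0.0136
finger_force: 48.8
```

Tip is inside the hole with little force; continue to home.

>>> step_arm:
  travel:
    - [0,0,0.005]
    - [0,0,0.004]
    - [0,0,0.003]
    - [0,0,0.002]
    - [0,0,0]
  twist: [0,0,0,0,0]

```text
t: 6.45
tcp_pos: [0.591, 0.0779, 0.0938]
ee_rot: [-3.141, 0.0, 1.571]
ft_force: [-0.2, -4.4, -1.3]
gripper_width: 0.014
finger_force: 49.1
```

>>> step_arm:
  travel:
    - [-0.0007,0,0.001]
    - [0,0,0.001]
    - [0,0,0.001]
    - [0,0,0]
  twist: [0,0,0,0]

```text
t: 6.85
tcp_pos: [0.5913, 0.0775, 0.0923]
ee_rot: [3.141, 0.0, 1.571]
ft_force: [-5.6, -3.6, 8.2]
gripper_width: 0.0139
finger_force: 50.1
```

>>> step_arm:
  travel:
    - [0,0,0.001]
    - [0,0,0.001]
    - [0,0,0]
  twist: [0,0,0]

```text
t: 7.15
tcp_pos: [0.5915, 0.0775, 0.0921]
ee_rot: [3.141, 0.0, 1.571]
ft_force: [-13.2, -3.9, 22.7]
gripper_width: 0.0137
finger_force: 51.6
```

>>> step_arm:
  travel:
    - [0,0,-0.002]
    - [0,0,0]
    - [0,0,0]
    - [0,0,0]
    - [0,0,-0.02]
    - [0,0,-0.03]
    - [0.02,-0.01,-0.05]
    - [0.05,-0.03,-0.04]
    - [0.05,-0.04,0]
    - [0.03,-0.015,0]
    - [0,0,0]
    - [0,0,0]
  twist: [0,0,0,0,0,0,0,0,0,0,0,0]
  fingers: 0.05

```text
t: 8.35
tcp_pos: [0.5143, 0.2007, 0.215]
ee_rot: [-3.142, 0.0, 1.573]
ft_force: [0.7, -0.3, -0.1]
gripper_width: 0.0497
finger_force: 0.0
```

```bash
python3 - <<'E'
from h import *
K,C=cam('wrist'); im=r.capture('wrist'); save(cv2.resize(im,(768,576),interpolation=cv2.INTER_CUBIC),'knob1'); np.save('C.npy',C)
for n in ['knob','pin']:
    for d in r.find_in('wrist',n)[:4]: print(n,round(d['confidence'],2),w(C,d['xyz']).round(3),proj(K,C,w(C,d['xyz'])).round(0)*1.5)
print(r.state()['tcp_pos'])
E
```

```text
knob 0.64 [0.401 0.243 0.03 ] [208.5 192. ]
[0.51507165 0.19920353 0.21479274]
```

View pics/knob1.png

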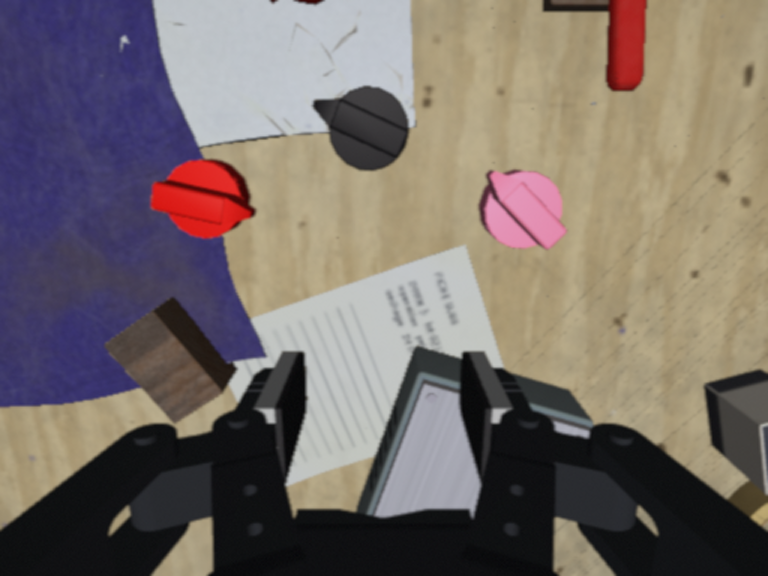

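The black knob is at (368,128) with the nose at (315,104); the red and pink ones are look-alikes.

```bash
python3 - <<'E'
from h import *
K,C=cam('wrist'); f=1.5
P={}
for n,u,v,z in [('skirt',369,129,.024),('nose',315,104,.046),('far1',408,126,.046),('far2',399,156,.046),('a',345,95,.046),('b',331,122,.046)]:
    P[n]=pix2z(K,C,(u+.5)/f-.5,(v+.5)/f-.5,z); print(n,P[n].round(4))
e=(P['far1']+P['far2'])/2-P['nose']; print(e, np.arctan2(e[1],e[0]),np.linalg.norm(e))
E
```

```text
skirt [0.5062 0.2805 0.024 ]
nose [0.4755 0.2937 0.046 ]
far1 [0.5298 0.2815 0.046 ]
far2 [0.5247 0.2644 0.046 ]
a [0.4931 0.2985 0.046 ]
b [0.4845 0.2838 0.046 ]
[ 0.05171977 -0.0207225   0.        ] -0.3810828481731042 0.055716759024141096
```

>>> step_arm:
  travel:
    - [0.041,-0.0045,0]
    - [0.04,-0.004,0]
    - [0,0,0]
    - [0,0,0]
    - [0,0,0]
    - [0,0,0]
    - [0,0,0]
    - [0,0,0]
    - [0,0,0]
    - [0,0,0]
    - [0,0,0]
  twist: [0,0,-0.148,-0.148,-0.148,-0.148,-0.148,-0.148,-0.148,-0.15,0]
  fingers: 0.08

```text
t: 9.6
tcp_pos: [0.5068, 0.28, 0.2148]
ee_rot: [-3.141, -0.0, 2.758]
ft_force: [-1.0, -0.2, 0.4]
gripper_width: 0.0798
finger_force: 0.0
```

```bash
python3 - <<'E'
from h import *
K,C=cam('wrist'); im=r.capture('wrist'); save(cv2.resize(im[110:290,140:380],(800,600),interpolation=cv2.INTER_CUBIC),'knob2'); np.save('C.npy',C)
for d in r.find_in('wrist','knob')[:4]: print(round(d['confidence'],2),w(C,d['xyz']).round(3))
print(r.state()['tcp_pos'],r.state()['ee_rot'],proj(K,C,[.5065,.2805,.024]))
E
```

```text
0.74 [0.602 0.233 0.025]
0.73 [0.505 0.285 0.021]
0.64 [0.397 0.245 0.03 ]
0.56 [0.468 0.381 0.026]
[0.50660488 0.28035204 0.21489281] [-3.14124904e+00 -2.42974940e-04  2.75085536e+00] [256.51689784 169.77996407]
```

View pics/knob2.png

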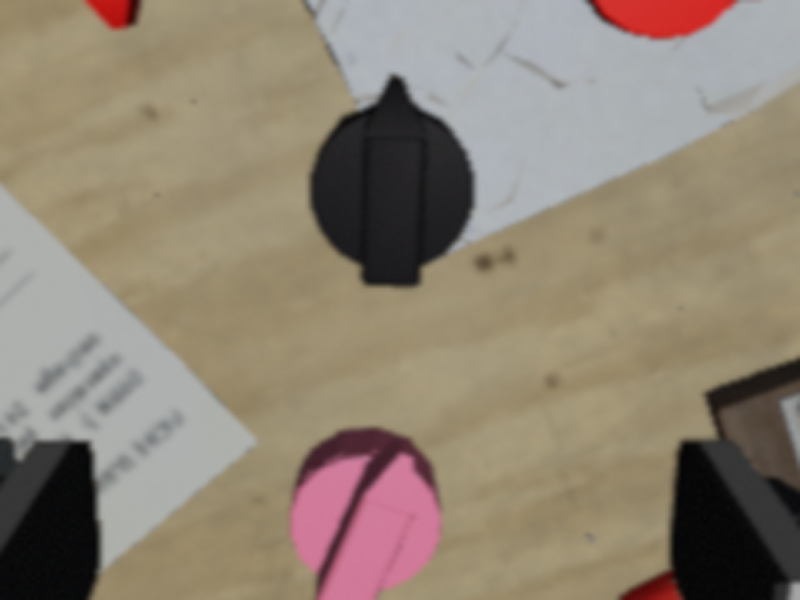

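The knob's bar runs vertically in the crop, nose (396,77), rear end (391,285), skirt centre (392,187).

```bash
python3 - <<'E'
from h import *
K,_=cam('wrist'); C=np.load('C.npy'); f=10/3; T=toolT()
for n,u,v,z in [('skirt',392,187,.023),('nose',396,77,.046),('end',391,270,.046),('barmid',393.5,200,.046)]:
    X=pix2z(K,C,140+(u+.5)/f-.5,110+(v+.5)/f-.5,z); print(n,X.round(4),(T[:3,:3].T@(X-T[:3,3])).round(4))
E
```

```text
skirt [0.5031 0.2827 0.023 ] [0.0041 0.0009 0.1919]
nose [0.4701 0.297  0.046 ] [0.0401 0.0015 0.1689]
end [0.5213 0.2749 0.046 ] [-0.0157  0.0006  0.1689]
barmid [0.5022 0.2834 0.046 ] [0.0052 0.0012 0.1689]
```

>>> step_arm:
  travel:
    - [0.004,0.001,0.03]
    - [0,0,0.05]
    - [0,0,0.04]
    - [0,0,0.03]
    - [0,0,0.015]
    - [0,0,0.007]
    - [0,0,0]
  twist: [0.018,0,0,0,0,0,0]

```text
t: 10.4
tcp_pos: [0.503, 0.2835, 0.0432]
ee_rot: [-3.141, -0.0, 2.737]
ft_force: [0.6, -0.2, -0.4]
gripper_width: 0.0801
finger_force: 0.0
```

>>> step_arm:
  travel:
    - [0,0,0]
    - [0,0,0]
    - [0,0,0]
    - [0,0,0]
    - [0,0,0]
    - [0,0,0]
    - [0,0,0]
    - [0,0,0]
    - [0,0,0]
  twist: [0,0,0,0,0,0,0,0,0]
  fingers: 0.0
  force: 80

```text
t: 11.3
tcp_pos: [0.5035, 0.2839, 0.0442]
ee_rot: [3.14, 0.001, 2.739]
ft_force: [-1.0, 0.7, 5.8]
gripper_width: 0.0164
finger_force: 80.3
```

>>> step_arm:
  travel:
    - [0,0,-0.03]
    - [0,0,-0.05]
    - [0,0,-0.05]
    - [0,0,-0.02]
    - [-0.0208,-0.0377,0]
    - [-0.0208,-0.0377,0]
    - [-0.0208,-0.0377,0]
    - [-0.0208,-0.0377,0]
    - [-0.0208,-0.0377,0]
    - [-0.0208,-0.0377,0]
    - [-0.0206,-0.0375,0]
    - [0,0,0]
    - [0,0,0]
    - [0,0,0]
  twist: [0,0,-0.05,-0.05,0,0,0,0,0,0,0,0,0,0]

```text
t: 12.7
tcp_pos: [0.5626, -0.0107, 0.1928]
ee_rot: [3.141, -0.001, 2.839]
ft_force: [0.1, -0.6, -1.4]
gripper_width: 0.0164
finger_force: 79.3
```

```bash
python3 - <<'E'
from h import *
K,C=cam('wrist'); im=r.capture('wrist'); save(cv2.resize(im[60:330,76:436],(800,600),interpolation=cv2.INTER_CUBIC),'on1'); np.save('C.npy',C); np.save('T.npy',toolT())
print(r.state()['tcp_pos'],r.state()['ee_rot'],r.state()['gripper_width'],proj(K,C,[.564,-.011,.088]))
E
```

```text
[ 0.56260119 -0.01038636  0.19288561] [ 3.14137596e+00 -7.16354990e-04  2.83990031e+00] 0.016056876368473933 [256.62225007 197.20725092]
```

View pics/on1.png

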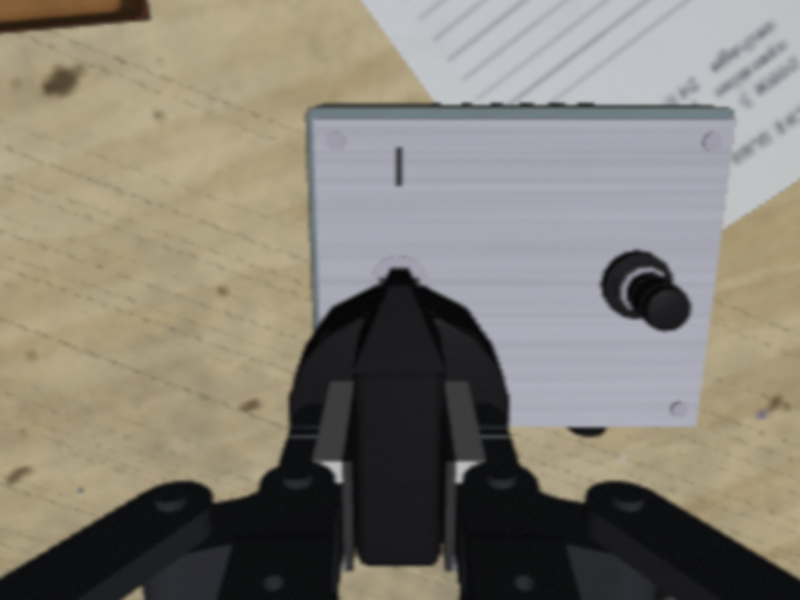

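The pin sits home with its collar on the boss (635,285). The knob is held upright with its nose (400,272) square to the panel edge and in line with the mark (399,165).

```bash
python3 - <<'E'
from h import *
K,_=cam('wrist'); C=np.load('C.npy'); T=np.load('T.npy'); f=800/360
z0=T[2,3]
for n,u,v,z in [('nosetop',400,284,z0+.002),('nosetip',400,270,z0+.002),('end',398,565,z0+.002),('skirtL',291,400,z0-.02),('skirtR',508,400,z0-.02),('line a',399,148,.06),('line b',399,186,.06),('shaft ring front',400,257,.06),('c1',313,118,.06),('c2',733,120,.06)]:
    X=pix2z(K,C,76+(u+.5)/f-.5,60+(v+.5)/f-.5,z); print(n,X.round(4),(T[:3,:3].T@(X-T[:3,3])).round(4))
E
```

```text
nosetop [ 5.272e-01 -5.000e-04  1.949e-01] [ 0.0367 -0.0011 -0.002 ]
nosetip [5.247e-01 3.000e-04 1.949e-01] [ 0.0394 -0.0011 -0.002 ]
end [ 0.585  -0.0189  0.1949] [-0.024  -0.0015 -0.002 ]
skirtL [ 0.552  -0.034   0.1729] [ 0.0031 -0.0257  0.02  ]
skirtR [0.5667 0.0129 0.1729] [0.003  0.0235 0.02  ]
line a [0.515  0.0032 0.06  ] [ 0.0494 -0.0012  0.1329]
line b [ 0.5282 -0.0009  0.06  ] [ 0.0356 -0.0012  0.1329]
shaft ring front [ 0.5539 -0.0085  0.06  ] [ 0.0087 -0.0008  0.1329]
c1 [ 0.4958 -0.023   0.06  ] [ 0.06   -0.032   0.1329]
c2 [0.5413 0.1204 0.06  ] [0.0591 0.1186 0.133 ]
```

>>> step_arm:
  travel:
    - [-0.0018,0,0.02]
    - [0,0,0.025]
    - [0,0,0.01]
    - [0,0,0.003]
    - [0,0,0.003]
    - [0,0,0.002]
    - [0,0,0]
  twist: [0,0,0,0,0,0,0]

```text
t: 13.45
tcp_pos: [0.5653, -0.0118, 0.1313]
ee_rot: [3.141, 0.001, 2.839]
ft_force: [-1.2, 1.7, 2.5]
gripper_width: 0.0162
finger_force: 79.7
```

>>> step_arm:
  travel:
    - [0,0,0.002]
    - [0,0,0.002]
    - [0,0,0.002]
    - [0,0,0.002]
    - [0,0,0]
  twist: [0,0,0,0,0]

```text
t: 13.95
tcp_pos: [0.5655, -0.012, 0.1248]
ee_rot: [3.141, 0.002, 2.839]
ft_force: [-8.1, 2.2, 19.3]
gripper_width: 0.0163
finger_force: 82.2
```

The shaft is being pushed with a side force along tool +x, so back off and shift that way.

>>> step_arm:
  travel:
    - [0,0,-0.005]
    - [0.0015,0,-0.004]
    - [0,0,0]
    - [0,0,0.004]
    - [0,0,0.003]
    - [0,0,0]
  twist: [0,0,0,0,0,0]

```text
t: 14.55
tcp_pos: [0.5624, -0.0113, 0.1227]
ee_rot: [-3.141, -0.002, 2.839]
ft_force: [-1.5, 1.6, -1.5]
gripper_width: 0.0158
finger_force: 79.3
```

It has slipped over the shaft freely; continue.

>>> step_arm:
  travel:
    - [0,0,0.003]
    - [0,0,0.003]
    - [0,0,0.002]
    - [0,0,0]
  twist: [0,0,0,0]

```text
t: 14.95
tcp_pos: [0.5624, -0.0113, 0.115]
ee_rot: [-3.141, -0.002, 2.839]
ft_force: [-3.0, 2.3, -3.1]
gripper_width: 0.0162
finger_force: 79.1
```

>>> step_arm:
  travel:
    - [0,0,0.002]
    - [0,0,0.002]
    - [0,0,0.002]
    - [0,0,0.002]
    - [0,0,0]
  twist: [0,0,0,0,0]

```text
t: 15.45
tcp_pos: [0.5626, -0.0113, 0.108]
ee_rot: [-3.141, -0.002, 2.839]
ft_force: [-7.9, 3.4, 6.1]
gripper_width: 0.0164
finger_force: 80.1
```

>>> step_arm:
  travel:
    - [0.0007,0,0.001]
    - [0,0,0.001]
    - [0,0,0.001]
    - [0,0,0.001]
    - [0,0,0]
  twist: [0,0,0,0,0]

```text
t: 15.95
tcp_pos: [0.5626, -0.0113, 0.106]
ee_rot: [3.142, 0.0, 2.839]
ft_force: [-12.1, 3.1, 17.3]
gripper_width: 0.016
finger_force: 81.9
```

>>> step_arm:
  travel:
    - [0,0,0.001]
    - [0,0,0.0005]
    - [0,0,0]
    - [0,0,0]
  twist: [0,0,0,0]

```text
t: 16.35
tcp_pos: [0.5628, -0.0113, 0.1059]
ee_rot: [3.142, 0.0, 2.839]
ft_force: [-17.6, 3.4, 27.3]
gripper_width: 0.0161
finger_force: 83.4
```

```bash
python3 - <<'E'
from h import *
s=r.state(); print(s['tcp_pos'],s['ft_force'],s['moment'])
a=r.capture('wrist'); b=r.capture('scene'); c=r.capture('side')
save(np.vstack([cv2.resize(a[60:330,76:436],(400,300)),cv2.resize(b[140:230,200:320],(400,300),interpolation=cv2.INTER_CUBIC)]),'fin')
save(c,'side')
E
```

```text
[ 0.56276    -0.01129931  0.1058546 ] [-17.58901841   3.43930774  27.34479424] [ 0.64309109  3.2794384  -0.02958759]
```

View pics/fin.png

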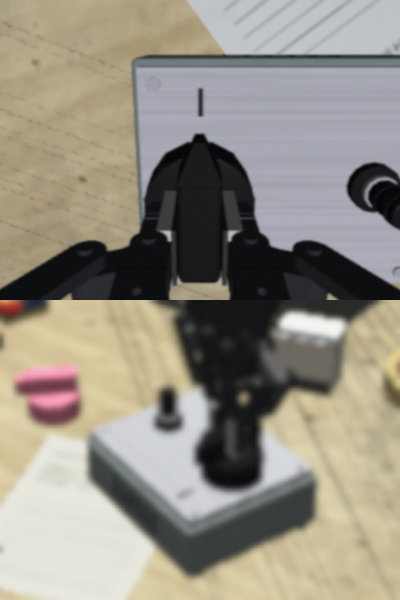

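View pics/side.png

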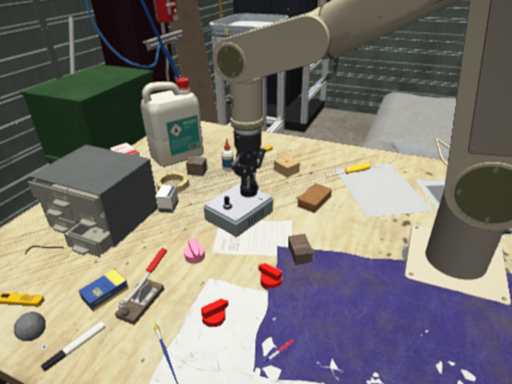

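Pictures show the knob low over the panel with its nose on the mark, and the pin in its socket. The hard stop is reached at the predicted height with 27 N.

```bash
python3 -c "
from plant import r
print(r.job_done())"
```

```text
the job is handed in; nothing more can be done
None
```

I handed the job in at about 16.5 s: the pin is plugged home in the socket, and the knob is on the D-shaft with its pointer at the flat, held down at its hard stop with about 27 N. No verdict came back.

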